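Check a spring-backed sensor mount against its index

ROBOT

A 6-joint arm with a two-finger parallel gripper is mounted at the origin on the work surface. World frame = base frame: x ahead of the robot, y to its left, z up, the work surface at z = 0. Lengths are in m, angles in rad, forces in N, time in s.
With the tool pointing down it reaches from about 0.35 to 0.975 m from the base axis. Payload 4.9 kg.
Tool frame: the origin (TCP) lies between the finger pads; the fingertips stand 14 mm ahead of it and the grasp point (between the pads) lies 5 mm behind it (manip.finger_overhang is the distance from the TCP to the fingertips, in m); z points along the fingers, y is the line along which they close (so a half turn about z gives the same grasp; the last joint's range is limited). The gripper opens to 85 mm and grips with 20 to 120 N. Pads are 22 mm wide; open, the fingers measure 114 mm over their backs; the gripper's body (76 mm by 85 mm) begins 54 mm behind the grasp point. The pads swing forward as they close: fully open they stand 13 mm farther back than shut.
Start: joints at [-1.417, 0.053, 1.613, -0, 1.476, -0.119], TCP at [0.168, -0.602, 0.245] pointing down, gripper open.
Joint ranges: [-3.01, 3.01], [-1.01, 2.22], [0.06, 2.58], [-1.02, 4.17], [0.09, 2.62], [-3.14, 3.14]. Speed limits (rad/s): [2.57, 2.57, 3.14, 3.14, 3.14, 3.14].

INTERFACE

Orientations are given as a unit quaternion [w, x, y, z].
In Python, from plant import manip, grab_frame gives the robot as it stands.
- The arm moves only by the tool servo_tool, never from a script. Its argument "deltas" is a list that holds one entry, the list of rows, each a list of 5 numbers: the opening in per cent of the stroke, from 0 (shut) to 100 (fully open), then the shift along the world's x, y, z in m, then the turn about the world's z in degrees. A call has exactly 8 rows; each row shifts and turns the commanded pose from where the row before left it; what a row does not reach is not made up. A row lasts 1/10 s, in which the tool goes at most 50 mm and 8.59 degrees, less where a joint would pass 70% of its speed; a pose out of reach is approached as far as the arm can. A call is refused whole if a number of a shift passes 0.05 or a number of a turn 8.59, either way. A call with a gripper value outside its range is refused whole. The fingers move at their own pace and stop on an object; the grip force is fixed at half the most. Time passes only in rows, so rows that do not move let the fingers close, or fill a call up. It gives the time, the measured TCP pose, the force, the opening and the grip force at its end, in the units of the state.
- manip.state(): the state, without advancing time (a new reading comes with each control period).
- grab_frame(name): name is "scene" or "top" or "wrist"; returns a dict with "pixels" (400x640x3 uint8, red, green, blue), "z_map" (400x640 float32, m along the optical axis (not along the pixel's ray), 0 where there is no reading), "fx", "fy", "cx", "cy" (pixels), "dist" ([k1, k2, p1, p2, k3] as OpenCV has them; the pictures are not rectified), "rvec" (rotation vector, rad) and "tvec" (3), from world to camera coordinates, as OpenCV has them; the wrist camera has in their place "T_tool_cam" (4x4, takes a point from camera to tool coordinates, whose origin is the TCP and whose axes are the flange's). Camera axes: x right, y down, z forward; pixel columns grow to the right and rows downward; lengths in m; the calibration is good to about 2 mm. A picture is of the moment at which its call begins: read the wrist's pose just before it.
- manip.job_done(): hands the job in; it is judged then, once.
The state is a dict: "time": time; "joint_pos": joint angles; "joint_vel": joint speeds; "joint_efforts": joint torques, N m; "tool_pos": TCP position; "tool_rot": TCP orientation; "contact_force": force on the tool from outside, world axes, zero at the start; "ft_torque": the same for the moment, N m; "gripper_width": opening from 0.0 (shut) to 1.0 (fully open); "grasp_force": force on a finger pad.
Only numpy, scipy, OpenCV 4.12 (cv2) and the standard library are available. Lean on these libraries where they do the work, as an engineer would, in place of code of your own. Each camera call takes 0.05 s, during which the arm holds its last target. There are 200 camera calls.

TASK

On the mount that carries the round sensor, press down the black cap on the corner of the spring-backed tilt plate until the pointer lines up with the brass index on the scale, without running past the index. Hold it there for a second, then let go so that the plate springs back up. Only press the cap, without gripping it; do not push the pointer or the index themselves, do not lift or shift the mount, and leave the square-sensor mount and everything else as it is.

Things in the scene. Friction and masses are not known exactly. Their poses are not given: they have to be found in the camera images.
- mount_round: tilt mount that carries a ROUND sensor (steel cylinder 44 mm across, 28 mm high) on its sprung tilt plate, loose on the bench, 2 kg. Base 180 x 170 x 10 mm; origin under its centre, z up, -x towards the tilt plate's free edge, cap on the +y side. Tilt plate 135 x 90 x 6 mm, level at rest, hinge line along y at x +50, z 70 mm
- mount_round_cap: black round press cap (28 mm across, 16 mm high) fixed on the free corner of the tilt plate of mount_round; origin at the centre of its underside, 3 mm above the plate's mid-plane, 100 mm from the hinge line
- mount_round_captop (a point): centre of the flat top of that cap, 89 mm above the bench at rest, 19 mm above and 100 mm in front of the hinge line. Pushing it down takes about 3 N to start and 9.5 N at 0.36 rad; it springs back by itself
- mount_round_tilt (a joint): tilt of that plate: 0 at rest (up), grows as the cap is pressed down, solid stop at 0.45 rad
- mount_round_pointer: thin upright steel rod with a small black blade (3 mm thick) at its top, fixed to the tilt plate at the hinge; origin on the hinge line. As the cap goes down the pointer leans towards the mount's -x along the scale
- mount_round_tip (a point): top of the pointer, 120 mm from the hinge line, so its travel along the scale is 120 mm x sin(tilt)
- mount_round_mark (a point): middle of the top of the brass index, a saddle 10 mm long on the white scale bar beside the pointer's path. Axes as the mount's; the pointer comes from its +x side, 14 to 42 mm away at the start, and lines up when tip and index have the same x in the mount's frame
- mount_round_index (a joint): setting of that brass index: distance along the scale (m) from the resting pointer's line; stays where it is unless pushed
- mount_square: tilt mount that carries a SQUARE sensor (steel block 44 x 44 x 28 mm), else like the other, to be left alone, loose on the bench, 2 kg. Base 180 x 170 x 10 mm; origin under its centre, z up, -x towards the tilt plate's free edge, cap on the +y side. Tilt plate 135 x 90 x 6 mm, level at rest, hinge line along y at x +50, z 70 mm
- mount_square_captop (a point): centre of the flat top of that cap, 89 mm above the bench at rest, 19 mm above and 100 mm in front of the hinge line. Pushing it down takes about 3 N to start and 9.5 N at 0.36 rad; it springs back by itself
- mount_square_tilt (a joint): tilt of that plate: 0 at rest (up), grows as the cap is pressed down, solid stop at 0.45 rad
- bolt: M16 bolt standing on its head, 61 mm high, head 30 mm across; origin under its centre; bystander between the mounts
- spanner: open spanner 130 mm long lying flat; bystander
- bolt_bin: open blue plastic bin 110 x 150 x 50 mm with bolts in it; bystander
- switch: red limit switch on a black bent bracket 100 x 60 x 45 mm; bystander
- mouse: black computer mouse 100 x 60 x 30 mm; bystander
- phone: black phone lying flat, 145 x 72 x 9 mm; bystander

How it is judged:
By the outcome, as a careful person would: the job done as asked, in the order asked, and still so for the second after the job is handed in, with the robot touching nothing.
It also fails if it takes over 40 s, if anything falls off the work surface, if the arm or the gripper's body presses on something with over 40 N, if the wrist force passes 120 N, or if a joint passes its speed limit or range.

## Working session

There is one attempt and no reset: what is moved stays moved. The work goes in short steps, Python scripts to look and compute and a tool call to move; the robot and the scene stay as the last step left them, time stands still between calls to the robot, and variables do not carry over. Pictures are saved under pics/ and viewed, at most 10 in all, crops included, and the job is handed in when it is done.

Besides the shell and the picture viewer there is one more tool, called after "Emit:" by a JSON object that holds its "op" and its "data". servo_tool: Moves the arm, as the interface text tells. Its arguments: {"type":"object","properties":{"deltas":{"type":"array"}},"required":["deltas"]}

```bash
ls; mkdir -p pics; cat > h.py <<'E'
import numpy as np, cv2
from plant import manip, grab_frame
def pose(f,st=None):
    """camera->world R,t"""
    if "rvec" in f:
        R=cv2.Rodrigues(np.array(f["rvec"],float))[0]; t=np.array(f["tvec"],float).ravel()
        return R.T,-R.T@t
    w,x,y,z=st["tool_rot"]
    from scipy.spatial.transform import Rotation as Ro
    A=Ro.from_quat([x,y,z,w]).as_matrix(); T=np.array(f["T_tool_cam"])
    return A@T[:3,:3], A@T[:3,3]+np.array(st["tool_pos"])
def K(f): return np.array([[f["fx"],0,f["cx"]],[0,f["fy"],f["cy"]],[0,0,1.]])
def ray(f,uv,st=None):
    p=cv2.undistortPoints(np.array(uv,float).reshape(-1,1,2),K(f),np.array(f["dist"],float)).reshape(-1,2)
    R,t=pose(f,st); return t, np.c_[p,np.ones(len(p))]@R.T
def pts(f,uv,st=None):
    t,d=ray(f,uv,st); uv=np.array(uv).astype(int)
    return t+d*f["z_map"][uv[:,1],uv[:,0]][:,None]
def atz(f,uv,z,st=None):
    t,d=ray(f,uv,st); return t+d*((z-t[2])/d[:,2])[:,None]
def cloud(f,st=None):
    v,u=np.mgrid[0:400,0:640]; uv=np.c_[u.ravel(),v.ravel()]
    return pts(f,uv,st).reshape(400,640,3)
def save(f,n,crop=None,s=1):
    im=f["pixels"][:,:,::-1]
    if crop: a,b,c,d=crop; im=im[b:d,a:c]
    cv2.imwrite(f"pics/{n}.png",cv2.resize(im,None,fx=s,fy=s,interpolation=cv2.INTER_CUBIC))
E
python3 - <<'E'
from h import *
import pickle
for n in("scene","top"):
    f=grab_frame(n); save(f,n); pickle.dump(f,open(n+".pkl","wb")); print(n,pose(f)[1])
E
```

```text
pics
scene [ 0.96790415 -0.56512279  0.87325958]
top [0.33610849 0.00353326 1.22609429]
```

View pics/scene.png

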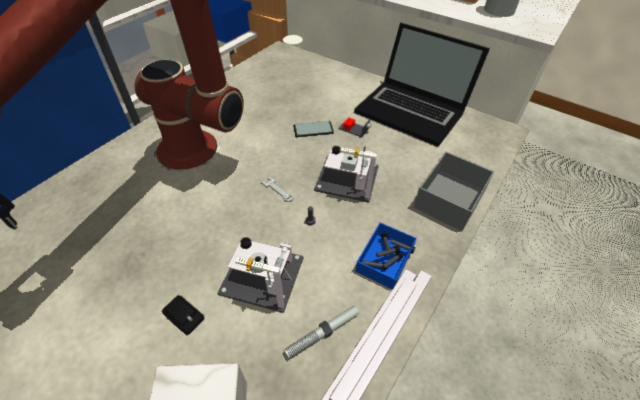

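View pics/top.png

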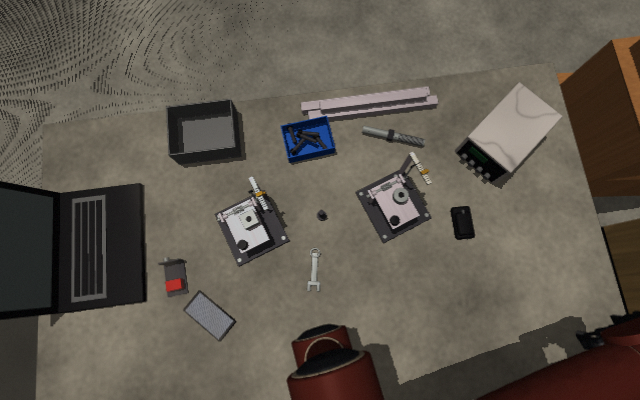

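The round-sensor mount is at top (394,206) with its cap near (394,221). The square one is at top (251,230). In the scene view the round mount is at (260,270) with its cap near (246,243).

```bash
python3 - <<'E'
from h import *
import pickle
f=pickle.load(open("top.pkl","rb")); g=pickle.load(open("scene.pkl","rb"))
save(f,"topc",(345,145,445,250),5.7)
print("top",pts(f,[(394,221),(400,197),(384,238),(427,214),(362,200),(405,172)]).round(4))
print("scene",pts(g,[(246,242)]).round(4))
C=cloud(f); m=(abs(C[...,2]-.089)<.006); m[:,:350]=0;m[:,440:]=0;m[:150]=0;m[250:]=0
dark=f["pixels"].max(2)<60
v,u=np.where(m&dark); print("cap px",u.mean(),v.mean(),len(u),C[m&dark].mean(0))
E
```

```text
top [[ 4.965e-01 -2.129e-01  8.590e-02]
 [ 5.607e-01 -2.386e-01  1.025e-01]
 [ 4.589e-01 -1.872e-01  1.740e-02]
 [ 5.146e-01 -3.302e-01  1.450e-02]
 [ 5.856e-01 -1.403e-01  9.100e-03]
 [ 6.592e-01 -2.904e-01  3.000e-04]]
scene [[ 0.506  -0.2173  0.0895]]
cap px 395.3975903614458 213.24096385542168 83 [ 0.5181014  -0.22015158  0.08957789]
```

View pics/topc.png

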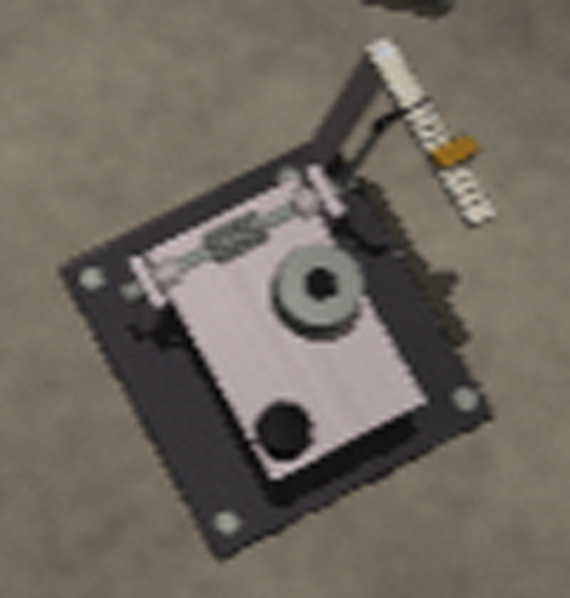

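The crop shows the cap centre at about top (394.8,220.4). The mount's x axis points up and to the left, a yaw of about 30°. The pointer blade is near top (414,165) and the brass index near top (425,171).

```bash
python3 - <<'E'
from h import *
import pickle
f=pickle.load(open("top.pkl","rb")); g=pickle.load(open("scene.pkl","rb"))
s=manip.state(); w=grab_frame("wrist"); np.set_printoptions(precision=4,suppress=True)
print(w["T_tool_cam"],w["fx"],f["fx"],g["fx"],s["tool_rot"],s["time"],s["gripper_width"])
print("cap",atz(f,[(394.8,220.4)],.089))
c=lambda u,v:(345+u/5.7,145+v/5.7)
print("screws",atz(f,[c(92,279),c(227,521),c(465,399)],.011))
print("blade,index,bar ends",atz(f,[c(380,125),c(457,150),c(380,50),c(480,215)],.185))
E
```

```text
[[ 0.0014 -0.963  -0.2695  0.0667]
 [ 1.      0.0015 -0.0001 -0.0013]
 [ 0.0005 -0.2695  0.963  -0.1285]
 [ 0.      0.      0.      1.    ]] 314.0225482474083 400.644965910042 372.1267633778025 [-0.001   0.9907  0.136  -0.    ] 0.1 0.9972550219809247
cap [[ 0.4975 -0.2149  0.089 ]]
screws [[ 0.6046 -0.1404  0.011 ]
 [ 0.4641 -0.1915  0.011 ]
 [ 0.5122 -0.3292  0.011 ]]
blade,index,bar ends [[ 0.6222 -0.2664  0.185 ]
 [ 0.6052 -0.3002  0.185 ]
 [ 0.659  -0.2731  0.185 ]
 [ 0.5725 -0.305   0.185 ]]
```

Emit:
{"op": "servo_tool", "data": {"deltas": [[[0,0.028,0.0174,0.0015,5.9],[0,0.028,0.0174,0.0015,5.9],[0,0.028,0.0174,0.0015,5.9],[0,0.028,0.0174,0.0015,5.9],[0,0.028,0.0174,0.0015,5.9],[0,0.028,0.0174,0.0015,5.9],[0,0.028,0.0174,0.0015,5.9],[0,0.028,0.0174,0.0015,5.9]]]}}

```text
time: 0.95
tool_pos: [0.3933, -0.4617, 0.257]
tool_rot: [-0.0, 0.852, 0.523, -0.0]
contact_force: [-0.4, -0.2, 0.4]
gripper_width: -0.001
grasp_force: 0.0
```

Emit:
{"op": "servo_tool", "data": {"deltas": [[[0,0.028,0.0174,0.0015,5.9],[0,0.028,0.0174,0.0015,5.9],[0,0.028,0.0174,0.0015,5.9],[0,0.028,0.0174,0.0015,5.9],[0,0.028,0.0174,0.0015,5.9],[0,0.028,0.0174,0.0015,5.9],[0,0.028,0.0174,0.0015,5.9],[0,0.028,0.0174,0.0015,5.9]]]}}

```text
time: 1.75
tool_pos: [0.6173, -0.3225, 0.2688]
tool_rot: [-0.0, 0.572, 0.821, -0.0]
contact_force: [0.0, 0.2, -0.0]
gripper_width: -0.006
grasp_force: 0.0
```

```bash
python3 - <<'E'
from h import *
import pickle
s=manip.state(); w=grab_frame("wrist"); pickle.dump((w,s),open("w1.pkl","wb"))
print(s["tool_pos"],s["tool_rot"],s["time"],np.abs(s["joint_vel"]).max()); save(w,"w1")
E
```

```text
[ 0.61729617 -0.32249359  0.26875651] [-4.44720355e-04  5.71597256e-01  8.20534202e-01 -4.04507047e-05] 1.75 0.5785547743354935
```

View pics/w1.png

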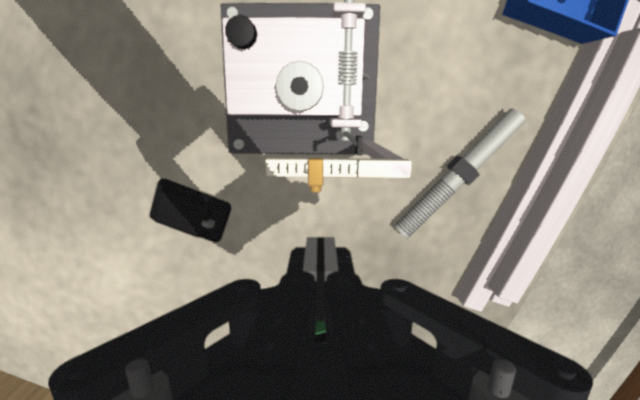

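The wrist view looks square across the scale: cap at (240,32), brass index at (316,172), pointer blade around (357,150). I'll take a settled frame and a closer crop.

```bash
python3 - <<'E'
from h import *
import pickle
s=manip.state(); w=grab_frame("wrist"); s=manip.state(); w=grab_frame("wrist");pickle.dump((w,s),open("w1.pkl","wb"))
print(s["tool_pos"],s["tool_rot"],s["time"],np.abs(s["joint_vel"]).max()); save(w,"w1c",(260,100,420,205),5)
np.set_printoptions(precision=4,suppress=True)
q=[(240,32),(316,165),(316,180),(390,169),(363,146),(299,80)]
print(pts(w,q,s))
R,t=pose(w,s); print(np.degrees(np.arctan2(R[1,0],R[0,0])),t)
E
```

```text
[ 0.61882494 -0.32088509  0.26866183] [-2.11655532e-04  5.71244343e-01  8.20779830e-01  5.71326685e-04] 1.85 0.050513793964369724
[[ 0.5001 -0.2145  0.0873]
 [ 0.6025 -0.2886  0.1933]
 [ 0.606  -0.2979  0.1937]
 [ 0.6511 -0.2747  0.1859]
 [ 0.6497 -0.2733  0.0521]
 [ 0.5659 -0.2365  0.1009]]
20.407220442519428 [ 0.5933 -0.2563  0.3972]
```

View pics/w1c.png

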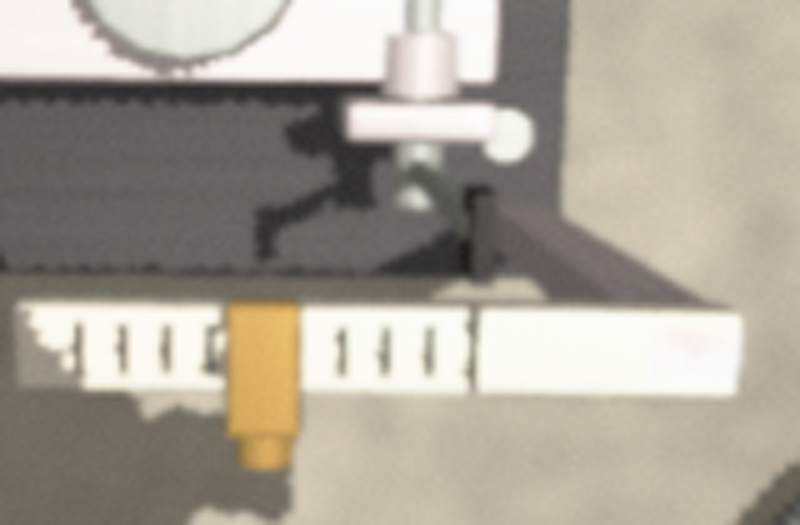

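The crop shows the index centre at crop x≈264, the blade centre at x≈481, the zero tick at about 473 and ticks every 44 px. Next I compute the distances in the mount's frame.

```bash
python3 - <<'E'
from h import *
import pickle
np.set_printoptions(precision=4,suppress=True)
w,s=pickle.load(open("w1.pkl","rb")); C=cloud(w,s); z=C[...,2]
I=w["pixels"].astype(int)
# yaw from bar edge/base: fit line on bar top points
m=(abs(z-.186)<.003)&(I.min(2)>150); m[:,:260]=0; m[:,420:]=0; m[:140]=0;m[190:]=0
P=C[m][:,:2]; c=P.mean(0); d=np.linalg.svd(P-c,full_matrices=False)[2][0]; d*=np.sign(d[0])
print("yaw",np.degrees(np.arctan2(d[1],d[0])),m.sum())
b=(abs(z-.19)<.006)&(I.max(2)<90); b[:,340:][:, 40:]=0; b[:,:340]=0
v,u=np.where(b); print("blade px",len(u),u.mean(),v.mean(),u.min(),u.max(),v.min(),v.max(),C[b].mean(0))
br=(I[...,0]-I[...,2]>60)&(z>.188); br[:, :290]=0; br[:,340:]=0; br[200:]=0
v,u=np.where(br); print("brass px",len(u),u.mean(),v.mean(),u.min(),u.max(),C[br].mean(0), np.median(z[br]))
k=lambda x,y:(260+x/5-.4,100+y/5-.4)
bl=atz(w,[k(481,230)],.19,s)[0]; ix=atz(w,[k(264,330)],.1935,s)[0]; t0=atz(w,[k(473,350)],.186,s)[0]
print(bl,ix,t0,"d",(bl-ix)[:2]@d,(t0-ix)[:2]@d)
tk=[atz(w,[k(x,350)],.186,s)[0][:2]@d for x in(78,122,166,340,384,428,473)]; print(np.diff(tk))
cap=atz(w,[(240.,31.5)],.089,s)[0]; print("cap",cap,(bl-cap)[:2]@d)
e=(z>.08)&(z<.095)&(I.max(2)<70); e[80:]=0; v,u=np.where(e);print("cap px",u.mean(),v.mean(),len(u),C[e].mean(0))
E
```

```text
yaw 19.24479671736773 2039
blade px 98 355.7959183673469 146.5 352 359 138 155 [ 0.6228 -0.2685  0.1905]
brass px 413 312.0484261501211 173.4673123486683 305 319 [ 0.602  -0.2947  0.1938] 0.19283644139877765
[ 0.6227 -0.2679  0.19  ] [ 0.6004 -0.2897  0.1935] [ 0.6283 -0.2836  0.186 ] d 0.02817836668209314 0.028343252212310772
[0.006  0.006  0.0237 0.006  0.006  0.0061]
cap [ 0.5005 -0.2144  0.089 ] 0.09764397238870656
cap px 237.09104938271605 32.75925925925926 648 [ 0.4982 -0.2162  0.0885]
```

Index distance is 28.2 mm, so the tilt needed is 0.237 rad and the cap drop about 24 mm. I'll move over the cap with the wrist camera above the hinge side, so it can watch the plate's tilt.

Emit:
{"op": "servo_tool", "data": {"deltas": [[[0,-0.0101,0.0088,0,-7.6],[0,-0.0101,0.0088,0,-7.6],[0,-0.0101,0.0088,0,-7.6],[0,-0.0101,0.0088,0,-7.6],[0,-0.0101,0.0088,0,-7.6],[0,-0.0101,0.0088,0,-7.6],[0,-0.0101,0.0088,0,-7.6],[0,-0.0101,0.0088,0,-7.6]]]}}

```text
time: 2.7
tool_pos: [0.534, -0.2535, 0.2689]
tool_rot: [-0.0, 0.911, 0.413, -0.0]
contact_force: [-0.3, 0.6, 0.0]
gripper_width: 0.001
grasp_force: 0.0
```

Emit:
{"op": "servo_tool", "data": {"deltas": [[[0,-0.0101,0.0088,0,-7.6],[0,-0.0101,0.0088,0,-7.6],[0,-0.0101,0.0088,0,-7.6],[0,-0.0101,0.0088,0,-7.6],[0,0,0,-0.05,0],[0,0,0,-0.05,0],[0,0,0,-0.04,0],[0,0,0,-0.01,0]]]}}

```text
time: 3.5
tool_pos: [0.4909, -0.2164, 0.1133]
tool_rot: [-0.003, 0.987, 0.163, -0.004]
contact_force: [-1.0, 0.3, 0.7]
gripper_width: 0.003
grasp_force: 0.0
```

```bash
python3 - <<'E'
from h import *
import pickle
w=grab_frame("wrist"); s=manip.state(); w=grab_frame("wrist"); pickle.dump((w,s),open("w2.pkl","wb"))
g=grab_frame("scene"); pickle.dump(g,open("s2.pkl","wb"))
print(s["tool_pos"],s["tool_rot"],s["time"],s["contact_force"]); save(w,"w2")
E
```

```text
[ 0.49177303 -0.21682652  0.1144709 ] [-0.00272378  0.9866655   0.16270316 -0.00338564] 3.55 [-1.25379376  0.71272802 -1.38106115]
```

View pics/w2.png

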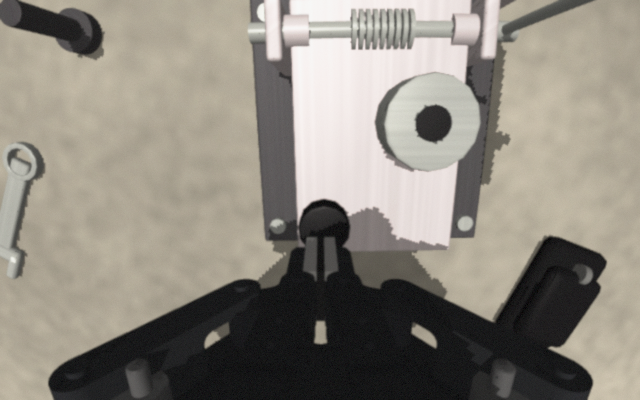

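The view shows the whole plate, with the cap at (325,225), the fingertips just in front of it at about (320,240), and the round sensor at (433,121). Now I measure the plate's baseline tilt and the cap's offset.

```bash
cat >> h.py <<'E'
def tilt(w,s):
    C=cloud(w,s); I=w["pixels"].astype(int)
    m=np.zeros((400,640),bool); m[60:240,300:450]=1
    m&=(I.min(2)>110)&(w["z_map"]>0)&(C[...,2]<.080)&(C[...,2]>.03)
    vv,uu=np.mgrid[0:400,0:640]; m&=np.hypot(uu-433,vv-121)>56
    P=C[m]
    for _ in range(4):
        A=np.c_[P[:,:2],np.ones(len(P))]; a=np.linalg.lstsq(A,P[:,2],rcond=None)[0]; r=P[:,2]-A@a
        k=abs(r)<2.5*r.std()+1e-4; P=P[k]
    d=np.array([np.cos(np.radians(19.3)),np.sin(np.radians(19.3))])
    return np.arctan(a[:2]@d), np.arctan(a[:2]@[-d[1],d[0]]), len(P), r.std(), P.mean(0)
E
python3 - <<'E'
from h import *
import pickle
np.set_printoptions(precision=4,suppress=True)
s=manip.state(); w=grab_frame("wrist"); print(s["tool_pos"],s["time"],s["contact_force"])
print(tilt(w,s)); print("cap",atz(w,[(325,225)],.089,s), atz(w,[(326,223)],.089,s))
E
```

```text
[ 0.4951 -0.2185  0.1201] 3.65 [-0.3465 -0.0648  1.0266]
(np.float64(-0.0018066913895190026), np.float64(0.0011585204178624674), 17340, np.float64(0.0006167655953466069), array([ 0.5428, -0.2254,  0.0729]))
cap [[ 0.5027 -0.2173  0.089 ]] [[ 0.504  -0.2175  0.089 ]]
```

Emit:
{"op": "servo_tool", "data": {"deltas": [[[0,0.003,0.001,-0.006,0],[0,0,0,-0.006,0],[0,0,0,-0.005,0],[0,0,0,-0.004,0],[0,0,0,-0.004,0],[0,0,0,-0.003,0],[0,0,0,0,0],[0,0,0,0,0]]]}}

```text
time: 4.5
tool_pos: [0.4981, -0.2172, 0.0916]
tool_rot: [0.0, 0.987, 0.164, -0.0]
contact_force: [-3.7, -0.9, 5.2]
gripper_width: -0.001
grasp_force: 2.7
```

```bash
cat > m.py <<'E'
from h import *
np.set_printoptions(precision=4,suppress=True)
for i in range(2):
    s=manip.state(); w=grab_frame("wrist"); t=tilt(w,s)
    print(s["tool_pos"],s["time"],s["contact_force"],"tilt",np.round(t[:4],4),"tip mm",120*np.sin(t[0]+.0018))
E
python3 m.py
```

```text
[ 0.4981 -0.2172  0.0916] 4.5 [-3.6678 -0.888   5.1905] tilt [    0.1196     0.0023 17521.         0.0006] tip mm 14.528832082563898
[ 0.4982 -0.2172  0.0916] 4.55 [-4.1027 -2.8414  4.3675] tilt [    0.1194     0.0021 17512.         0.0006] tip mm 14.508300464896791
```

Emit:
{"op": "servo_tool", "data": {"deltas": [[[0,0,0,-0.002,0],[0,0,0,-0.002,0],[0,0,0,-0.002,0],[0,0,0,-0.002,0],[0,0,0,0,0],[0,0,0,0,0],[0,0,0,0,0],[0,0,0,0,0]]]}}

```text
time: 5.4
tool_pos: [0.4981, -0.2172, 0.0837]
tool_rot: [0.0, 0.987, 0.164, -0.0]
contact_force: [-6.0, -3.0, 5.3]
gripper_width: -0.0
grasp_force: 3.5
```

```bash
python3 m.py; python3 - <<'E'
from h import *
import pickle
a=pickle.load(open("s2.pkl","rb")); b=grab_frame("scene"); t=grab_frame("top"); pickle.dump((b,t),open("p3.pkl","wb"))
def crop(f,c): return cv2.resize(f["pixels"][c[1]:c[3],c[0]:c[2],::-1],(390,390),interpolation=cv2.INTER_CUBIC)
cv2.imwrite("pics/cmp.png",np.hstack([crop(a,(230,235,300,305)),crop(b,(230,235,300,305))]))
E
```

```text
[ 0.4981 -0.2172  0.0837] 5.4 [-6.0115 -2.9886  5.3166] tilt [    0.2028     0.0037 17236.         0.0006] tip mm 24.376095218810743
[ 0.4981 -0.2172  0.0837] 5.45 [-4.8139 -2.125   6.2398] tilt [    0.2029     0.0036 17207.         0.0006] tip mm 24.397869421284156
```

View pics/cmp.png

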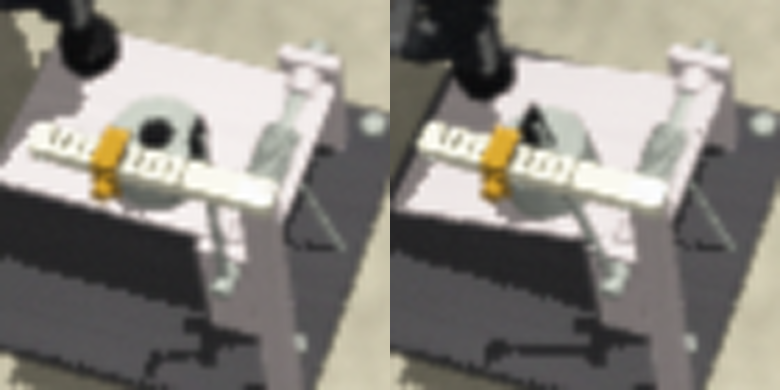

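```bash
python3 - <<'E'
from h import *
import pickle
a=pickle.load(open("s2.pkl","rb")); b,t=pickle.load(open("p3.pkl","rb"))
d=np.array([np.cos(np.radians(19.3)),np.sin(np.radians(19.3)),0])
bl=np.array([.6227,-.2679,.19]); ix=np.array([.6004,-.2897,.1935])
def proj(f,X): return cv2.projectPoints(np.array(X).reshape(-1,1,3),np.array(f["rvec"],float),np.array(f["tvec"],float),K(f),np.array(f["dist"],float))[0].reshape(-1,2)
th=.2047; b2=bl-d*.12*np.sin(th)-np.array([0,0,.12*(1-np.cos(th))])
print(proj(a,[bl,ix]),proj(b,[b2,ix]))
o=[]
for f,q in((a,bl),(b,b2)):
    c=(240,240,280,270); im=cv2.resize(f["pixels"][c[1]:c[3],c[0]:c[2],::-1],None,fx=10,fy=10,interpolation=cv2.INTER_NEAREST)
    for p,col in zip(proj(f,[q,ix]),((0,0,255),(255,0,0))):
        cv2.drawMarker(im,tuple(int(x) for x in (p-c[:2]+.5)*10),col,cv2.MARKER_CROSS,16,1)
    o.append(im)
cv2.imwrite("pics/ov.png",np.hstack(o))
E
```

```text
[[263.75725827 256.5946235 ]
 [249.11255097 257.50316442]] [[253.45730814 254.52610485]
 [249.11255097 257.50316442]]
```

View pics/ov.png

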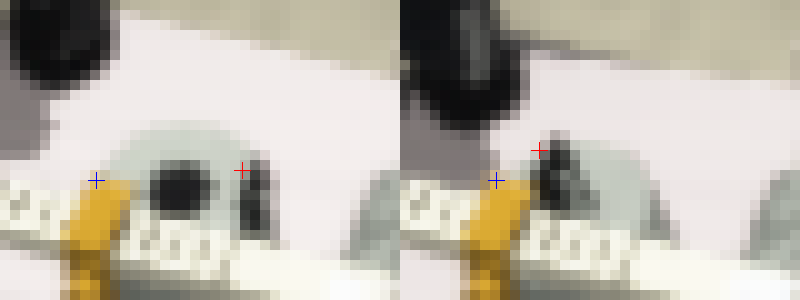

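The overlay shows the same small offset (about +1.4, +2.5 px) for the blade at rest, the blade pressed and the index, so the tilt reading is consistent. The tip has about 3.8 mm left to travel.

Emit:
{"op": "servo_tool", "data": {"deltas": [[[0,0,0,-0.001,0],[0,0,0,-0.001,0],[0,0,0,-0.0005,0],[0,0,0,0,0],[0,0,0,0,0],[0,0,0,0,0],[0,0,0,0,0],[0,0,0,0,0]]]}}

```text
time: 6.4
tool_pos: [0.4982, -0.2172, 0.0813]
tool_rot: [0.0, 0.987, 0.164, -0.0]
contact_force: [-5.3, -2.9, 6.6]
gripper_width: -0.001
grasp_force: 3.7
```

```bash
python3 m.py
```

```text
[ 0.4982 -0.2172  0.0813] 6.4 [-5.2717 -2.8768  6.6381] tilt [    0.2284     0.0039 17142.         0.0006] tip mm 27.375768478557674
[ 0.4982 -0.2172  0.0813] 6.45 [-4.5772 -3.2297  6.3706] tilt [    0.2282     0.004  17127.         0.0006] tip mm 27.35940898856892
```

Emit:
{"op": "servo_tool", "data": {"deltas": [[[0,0,0,-0.0003,0],[0,0,0,-0.0003,0],[0,0,0,0,0],[0,0,0,0,0],[0,0,0,0,0],[0,0,0,0,0],[0,0,0,0,0],[0,0,0,0,0]]]}}

```text
time: 7.3
tool_pos: [0.4982, -0.2172, 0.0807]
tool_rot: [0.0, 0.987, 0.164, -0.0]
contact_force: [-5.4, -2.6, 6.4]
gripper_width: 0.005
grasp_force: 3.7
```

```bash
python3 m.py
```

```text
[ 0.4982 -0.2172  0.0807] 7.3 [-5.4067 -2.578   6.447 ] tilt [    0.2344     0.0045 17129.         0.0006] tip mm 28.075870439064218
[ 0.4982 -0.2172  0.0807] 7.35 [-4.7525 -2.5595  6.1116] tilt [    0.234      0.004  17123.         0.0006] tip mm 28.03125534936363
```

Emit:
{"op": "servo_tool", "data": {"deltas": [[[0,0,0,0,0],[0,0,0,0,0],[0,0,0,0,0],[0,0,0,0,0],[0,0,0,0,0],[0,0,0,0,0],[0,0,0,0,0],[0,0,0,0,0]]]}}

```text
time: 8.2
tool_pos: [0.4982, -0.2172, 0.0807]
tool_rot: [0.0, 0.987, 0.164, -0.0]
contact_force: [-4.7, -1.8, 5.8]
gripper_width: -0.001
grasp_force: 3.7
```

```bash
python3 m.py
```

```text
[ 0.4982 -0.2172  0.0807] 8.2 [-4.7464 -1.7858  5.7782] tilt [    0.2339     0.004  17135.         0.0006] tip mm 28.02375217269474
[ 0.4981 -0.2172  0.0807] 8.25 [-6.1451 -2.6685  6.4685] tilt [    0.2347     0.0038 17130.         0.0006] tip mm 28.117501635867832
```

The tip sat at 28.05 mm against 28.2 mm, held for over 1.5 s. Now I release smoothly upward and retreat.

Emit:
{"op": "servo_tool", "data": {"deltas": [[[0,0,0,0.003,0],[0,0,0,0.005,0],[0,0,0,0.006,0],[0,0,0,0.008,0],[0,0,0,0.01,0],[0,0,0,0.02,0],[0,0,0,0.03,0],[0,0,0,0.03,0]]]}}

```text
time: 9.1
tool_pos: [0.4977, -0.2158, 0.1924]
tool_rot: [-0.001, 0.986, 0.164, -0.0]
contact_force: [0.3, 0.0, 0.4]
gripper_width: 0.001
grasp_force: 0.0
```

Emit:
{"op": "servo_tool", "data": {"deltas": [[[0,0,0,0.04,0],[0,0,0,0.03,0],[0,0,0,0,0],[0,0,0,0,0],[0,0,0,0,0],[0,0,0,0,0],[0,0,0,0,0],[0,0,0,0,0]]]}}

```text
time: 9.9
tool_pos: [0.4979, -0.2167, 0.2612]
tool_rot: [-0.001, 0.987, 0.164, -0.001]
contact_force: [0.2, -0.0, -0.5]
gripper_width: 0.002
grasp_force: 0.0
```

```bash
python3 - <<'E'
from h import *
import pickle
a=pickle.load(open("s2.pkl","rb")); b=grab_frame("scene"); s=manip.state(); print(s["tool_pos"],s["time"],s["contact_force"])
def crop(f,c): return cv2.resize(f["pixels"][c[1]:c[3],c[0]:c[2],::-1],(400,400),interpolation=cv2.INTER_CUBIC)
c=(210,225,310,325); cv2.imwrite("pics/fin.png",np.hstack([crop(a,c),crop(b,c)]))
D=cv2.phaseCorrelate(*[np.float32(cv2.cvtColor(f["pixels"][270:312,220:300].copy(),cv2.COLOR_RGB2GRAY)) for f in(a,b)]); print(D)
E
```

```text
[ 0.49799503 -0.21676063  0.26152755] 9.95 [-0.36433279  0.6587596  -0.70038758]
((0.107295839718347, 0.5032120017729227), 0.9232689224349128)
```

View pics/fin.png

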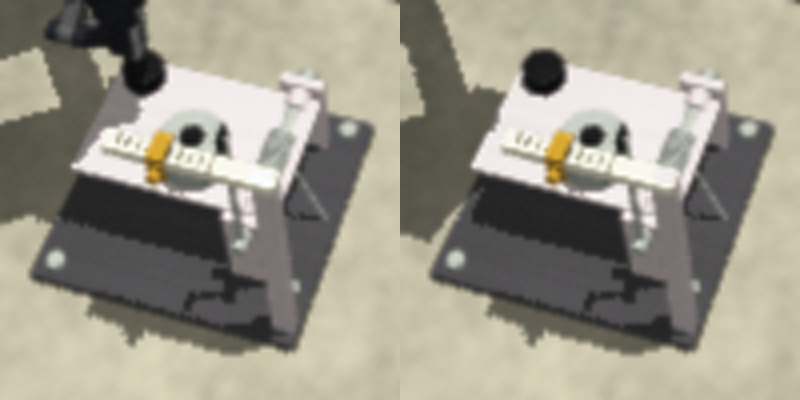

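The before and after views match: the plate is back up, the index is unmoved, the mount is in place and the tool is clear.

```bash
python3 -c "
from plant import manip
print(manip.job_done())"
```

```text
the job is handed in; nothing more can be done
None
```

I pressed the round-sensor mount's cap until the pointer was about 0.1 mm short of the brass index (28.05 mm of the measured 28.2 mm, each good to about 0.5–1 mm), held it for over a second and let go; the plate sprang back up, the mount and index look unmoved, and the job is handed in.

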